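# Slide the mould carrier past the spring stop

### The arm

A 6-joint arm with a two-finger parallel gripper is mounted at the origin on a cart in front of the work surface, level with it; the furniture and walls round the work are solid. World frame = base frame: x ahead of the robot, y to its left, z up, the work surface at z = 0. Lengths are in m, angles in rad, forces in N, time in s.
With the tool pointing down it reaches from about 0.3 to 0.85 m from the base axis. Payload 4.2 kg.
Tool frame: the origin (TCP) lies on the centre line of the jaws, within the pads' length; the fingertips stand 11 mm ahead of it and the grasp point (between the pads) lies 8 mm behind it; z points along the fingers, y is the line along which they close (so a half turn about z gives the same grasp; the last joint's range is limited). The gripper opens to 91 mm and grips with 3 to 60 N. Pads are 32 mm wide; open, the fingers measure 118 mm over their backs; the gripper's body (76 mm by 178 mm) begins 60 mm behind the grasp point.
Start: joints at [1.131, 0.32, 1.565, -0, 1.257, -0.02], TCP at [0.234, 0.525, 0.225] pointing down, gripper open.
Joint ranges: [-3.11, 3.11], [-0.84, 2.01], [0.21, 2.61], [-1.34, 4.49], [0.05, 2.63], [-2.56, 2.56]. Speed limits (rad/s): [2.57, 2.57, 3.14, 3.14, 3.14, 3.14].

### API

Orientations are given as a unit quaternion [x, y, z, w].
In Python, from workcell import ctrl gives the robot as it stands.
- The arm moves only by the shell command python3 -m crank 'ROWS'. ROWS is text: rows parted by semicolons, each of 5 numbers parted by spaces: the shift along the world's x, y, z in units of 40 mm (1.0 is 40 mm), then the turn about the world's z in units of 8 degrees (1.0 is 8 degrees), then the closure, from 0 (fully open) to 1 (shut). In form: x y z turn claw; .... A call has 1 to 5 rows; each row is the pose to reach, as a shift and turn from the pose commanded when the call began; what a row does not reach only later rows make up. A row lasts 1/10 s, in which the tool goes at most 50 mm and 8.59 degrees, less where a joint would pass 70% of its speed; a pose out of reach is approached as far as the arm can. A call with a gripper value outside its range is refused whole. The fingers move at their own pace and stop on an object; the grip force is fixed at half the most. Time passes only in rows, so rows that repeat a pose let the fingers close. It gives the time, the measured TCP pose, the force, the opening and the grip force at its end, in the units of the state.
- ctrl.get_obs(): the state, without advancing time (a new reading comes with each control period).
- ctrl.read_camera(name): name is "scene" or "top"; returns a dict with "frame" (400x640x3 uint8, red, green, blue), "fx", "fy", "cx", "cy" (pixels), "rvec" (rotation vector, rad) and "tvec" (3), from world to camera coordinates, as OpenCV has them. Camera axes: x right, y down, z forward; pixel columns grow to the right and rows downward; lengths in m; the calibration is good to about 2 mm. A picture is of the moment at which its call begins. There is no depth.
- ctrl.job_done(): hands the job in; it is judged then, once.
The state is a dict: "time_s": time; "q": joint angles; "qd": joint speeds; "joint_torque": joint torques, N m; "position": TCP position; "tool_rot": TCP orientation; "wrist_force": force on the tool from outside, world axes, zero at the start; "moment": the same for the moment, N m; "opening": opening from 0.0 (shut) to 1.0 (fully open); "grip_force": force on a finger pad.
Only numpy, scipy, OpenCV 4.12 (cv2) and the standard library are available. Lean on these libraries where they do the work, as an engineer would, in place of code of your own. Each camera call takes 0.05 s, during which the arm holds its last target. There are 200 camera calls.

### The job

Press the long steel pad beside the track down with the fingertips and, keeping it down, push the carrier by its upright lug along the track, past the lowered spring stop and into the end bay. Then let go, so that the stop springs up again behind the carrier. Lift nothing, do not touch the soap mould that rides in the carrier, which must stay seated, and leave the tin, tumbler and heart mould standing where they are.

Things in the scene. Friction and masses are not known exactly. Their poses are not given: they have to be found in the camera images.
- track: Fixed grey base 136 mm wide (x), 285 mm long (y from -155 to +130 mm), 20 mm high, with an open-topped channel between two lipped aluminium rails (tops 38 mm above the table). Origin on the table right under the spring stop, on the channel's centre line; z up. The carrier is to slide toward the track's +y, into the end bay, closed by a black rubber block with its face at y = +115 mm.
- stop (a joint): Travel of the spring stop in m: 0 = up (blocks the channel), 0.010 = fully down on its hard end, 2 mm below the channel floor; the carrier passes from about 0.0085. Stop and long pad are one rigid steel part that moves straight down; spring force about 2.5 N at the top, 5.5 N at the bottom; it returns by itself when let go.
- pad (a point): Centre of the top of the steel press pad, a flat strip 34 mm wide (x) and 211 mm long (track y from -143 to +68 mm) at track x = -90 mm, the robot's side. Top 32 mm above the table when up, 22 mm when pressed. It works anywhere along its length; fingertips can slide along it while pressing. The lug runs over it.
- stop_tip (a point): Centre of the top of the steel stop pin, 18 mm (x) by 14 mm (y, along the channel), standing 8 mm above the channel floor when up.
- carrier: Loose grey plate 110 mm (x) by 96 mm (y) by 10 mm with a square aluminium nest for the mould; the rails' lips hold it so that it only slides along the track (1.5 mm side play), axes parallel to the track's. Origin at the centre of its underside. About 0.5 kg. Starts at negative track y; is in the end bay, the stop free to rise behind it, with its origin at track y = +55 to +67 mm (end block).
- lug (a point): Centre of the carrier's upright push lug, an aluminium plate 32 mm wide (x), 10 mm thick (y), 36 mm high, at carrier x = -90 mm, y = 0, over the pad: lower edge 36 mm, upper edge 72 mm above the table. An arm 30 mm wide (y), 38 to 46 mm above the table, joins it to the carrier over the rail. Push its face on the track's -y side; the carrier is slippery nylon and runs without jamming.
- mould_mid (a point): Centre (half-way up) of the plum round soap mould, 78 mm across and 39 mm high, standing loose in the carrier's nest; its top is 69 mm above the table.
- tin: Bystander: grey screw tin, 62 mm across, 42 mm high, beyond the end of the track. Origin under its centre.
- tumbler: Bystander: white tumbler, 82 mm across, 165 mm high, on the far side of the track. Origin under its centre.
- heart: Bystander: ivory heart mould, 50 x 55 x 44 mm, beyond the rear end of the track. Origin under its centre.
Things that resemble listed ones, but are neither listed nor needed, are in the scene too. What is shaped like the carrier but pink is not meant. Leave any yellow look-alike of the part that bears mould_mid alone.

How it is judged:
By the outcome, as a careful person would: the job done as asked, in the order asked, and still so for the second after the job is handed in, with the robot touching nothing.
It also fails if it takes over 40 s, if anything falls off the work surface, if the arm or the gripper's body presses on something with over 40 N, if the wrist force passes 120 N, or if a joint passes its speed limit or range.

## Working session

There is one attempt and no reset: what is moved stays moved. The work goes in short steps, Python scripts to look and compute and a shell command to move; the robot and the scene stay as the last step left them, time stands still between calls to the robot, and variables do not carry over. Pictures are saved under pics/ and viewed, at most 10 in all, crops included, and the job is handed in when it is done.

```bash
mkdir -p pics; cat > h.py <<'E'
import numpy as np,cv2
from workcell import ctrl
def cam(n):
    c=ctrl.read_camera(n); K=np.array([[c["fx"],0,c["cx"]],[0,c["fy"],c["cy"]],[0,0,1.]])
    R=cv2.Rodrigues(np.array(c["rvec"],float))[0]; t=np.array(c["tvec"],float).ravel()
    return c["frame"],K,R,t
def ray(p,z,K,R,t):
    o=-R.T@t; d=R.T@np.linalg.inv(K)@[p[0],p[1],1.]
    return o+d*(z-o[2])/d[2]
E
python3 - <<'E'
from h import *
for n in("scene","top"):
    f,K,R,t=cam(n); cv2.imwrite(f"pics/{n}0.png",f[:,:,::-1]); np.savez(n+"0.npz",f=f,K=K,R=R,t=t); print(n,-R.T@t)
o=ctrl.get_obs();print(o["position"],o["tool_rot"],o["wrist_force"])
E
```

```text
scene [-0.01172018 -0.77861118  0.8696145 ]
top [ 0.43924539 -0.18452175  1.10791243]
[0.23415147 0.52470798 0.22422444] [ 2.08341610e-01  9.78055829e-01 -7.35431113e-04 -1.64421471e-04] [-0.21567371  0.08602464  1.02063922]
```

View pics/scene0.png

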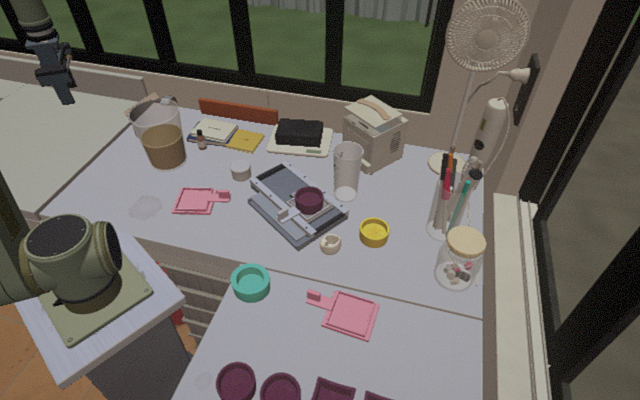

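View pics/top0.png

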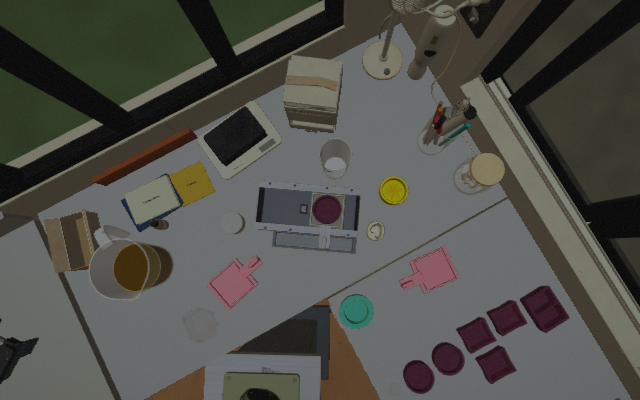

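The track lies near (308,210) in the top view, with the carrier's mould at (327,209), the lug at about (325,237), the pad strip at (315,242), the tin at (232,222) and the heart at (375,231). Next I'll enlarge this area.

```bash
python3 - <<'E'
from h import *
f=np.load("top0.npz")["f"][170:262,215:390,::-1]
cv2.imwrite("pics/topc.png",cv2.resize(f,None,fx=4.5,fy=4.5,interpolation=cv2.INTER_CUBIC))
f=np.load("scene0.npz")["f"][150:260,225:375,::-1]
cv2.imwrite("pics/scenec.png",cv2.resize(f,None,fx=5,fy=5,interpolation=cv2.INTER_CUBIC))
E
```

```text
(no output)
```

View pics/topc.png

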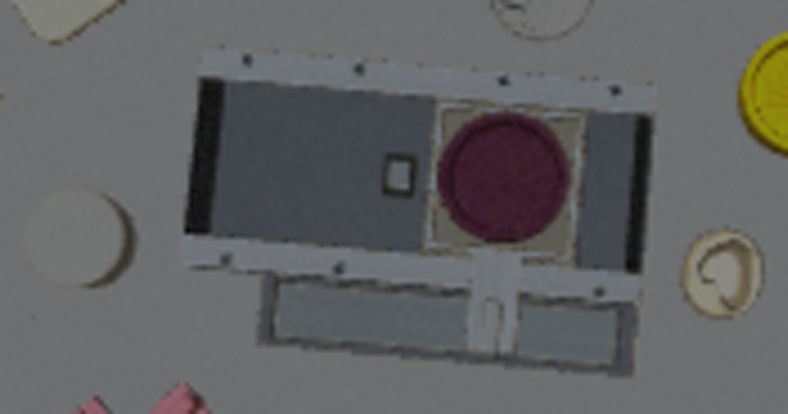

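View pics/scenec.png

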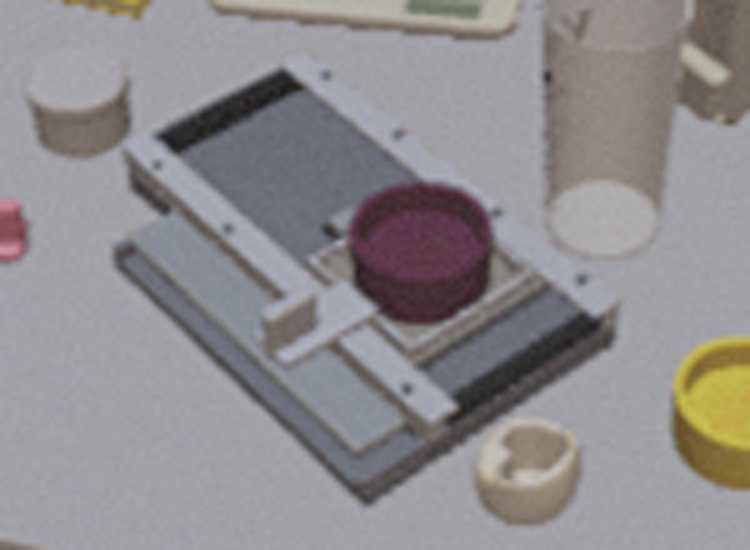

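The top crop shows the pad strip from (275,308) to (617,338), the rail-top corners at (203,48), (656,84), (183,266) and (640,300), the mould top at (505,177), the lug top at (491,322) and the stop pin at (400,174).

```bash
python3 - <<'E'
from h import *
d=np.load("top0.npz");K,R,t=d["K"],d["R"],d["t"]
P=lambda u,v,z:ray((215+(u+.5)/4.5-.5,170+(v+.5)/4.5-.5),z,K,R,t)
c=[P(203,48,.038),P(656,84,.038),P(183,266,.038),P(640,300,.038)]
for q in c: print(q.round(4))
pl,pr=P(275,308,.032),P(617,338,.032)
m=P(505,177,.069);s=P(400,174,.028);l=P(491,322,.072)
ctr=sum(c)/4; yd=(c[0]+c[2]-c[1]-c[3]);yd/=np.linalg.norm(yd)
xd=np.array([yd[1],-yd[0],0]); print("ydir",yd,np.degrees(np.arctan2(-yd[0],yd[1])))
print("lens",np.linalg.norm(c[0]-c[1]),np.linalg.norm(c[0]-c[2]),np.linalg.norm(pl-pr))
O=ctr+yd*.0125
for n,q in dict(origin=O,pl=pl,pr=pr,mould=m,stop=s,lug=l).items(): print(n,q.round(4),"track",((q-O)@xd).round(4),((q-O)@yd).round(4))
# tcp yaw
from scipy.spatial.transform import Rotation as Ro
M=Ro.from_quat(ctrl.get_obs()["tool_rot"]).as_matrix();print(M.round(3))
E
```

```text
[0.6274 0.0221 0.038 ]
[ 0.6105 -0.2599  0.038 ]
[0.4916 0.0285 0.038 ]
[ 0.477  -0.2518  0.038 ]
ydir [0.0557291  0.99844593 0.        ] -3.1946970997489146
lens 0.2825475484385365 0.1359642388760867 0.21076204480397612
origin [ 0.5523 -0.1028  0.038 ] track 0.0 0.0
pl [ 0.4673 -0.0281  0.032 ] track -0.089 0.0698
pr [ 0.4537 -0.2384  0.032 ] track -0.0909 -0.1409
mould [ 0.5474 -0.1682  0.069 ] track -0.0012 -0.0656
stop [ 0.5522 -0.1022  0.028 ] track -0.0002 0.0006
lug [ 0.4609 -0.162   0.072 ] track -0.088 -0.0642
[[-0.913  0.408 -0.001]
 [ 0.408  0.913 -0.001]
 [ 0.    -0.002 -1.   ]]
```

Everything matches the given sizes: the rails are 136 mm wide, the pad is 211 mm long and the stop is at the origin. The carrier is at track y ≈ -65 mm. I'll press at track (-91, -110), which is world (0.455, -0.2075), with the tool's y along track x. That needs a turn of about -69°. I raise the tool first to clear the pitcher.

```bash
python3 -m crank '0 0 1.2 0 1; 0 0 2.4 0 1; 0 -1.2 2.4 -1 1; 0 -2.4 2.4 -2 1; 0 -3.6 2.4 -3 1' && python3 -m crank '0.5 -1.1 0 -1 1; 1 -2.2 0 -2 1; 1.5 -3.3 0 -3 1; 2 -4.4 0 -4 1; 2.5 -5.5 0 -5 1'
```

```text
time_s: 0.6
position: [0.2341, 0.3795, 0.3207]
tool_rot: [0.409, 0.912, -0.0, 0.0]
wrist_force: [0.8, -0.2, 0.5]
opening: 0.591
grip_force: 0.0
time_s: 1.1
position: [0.3344, 0.1592, 0.3209]
tool_rot: [0.697, 0.717, 0.0, 0.0]
wrist_force: [2.1, 0.8, 0.0]
opening: 0.152
grip_force: 0.0
```

```bash
python3 -m crank '0.4 -1.15 0 0 1; 0.8 -2.3 0 -0.3 1; 1.2 -3.45 0 -0.64 1; 1.6 -4.6 0 -0.64 1; 2 -5.7 0 -0.64 1' && python3 -m crank '0.4 -1.15 0 0 1; 0.8 -2.3 -0.2 0 1; 1.02 -3.47 -0.5 0 1; 1.02 -3.47 -1.7 0 1; 1.02 -3.47 -2.9 0 1' && python3 -m crank '0 0 -1 0 1; 0 0 -1.8 0 1; 0 0 -1.8 0 1'; python3 - <<'E'
from h import *
from scipy.spatial.transform import Rotation as Ro
f,K,R,t=cam("scene"); cv2.imwrite("pics/s1.png",cv2.resize(f[100:270,215:395,::-1],None,fx=3.5,fy=3.5,interpolation=cv2.INTER_CUBIC))
o=ctrl.get_obs();M=Ro.from_quat(o["tool_rot"]).as_matrix();p=np.array(o["position"])
d=(p-[.5523,-.1028,0])[:2];print(p,o["wrist_force"],"track",d@[.9984,-.0557],d@[.0557,.9984],M[:,1],o["opening"])
E
```

```text
time_s: 1.6
position: [0.4143, -0.0691, 0.3208]
tool_rot: [0.727, 0.687, 0.0, -0.0]
wrist_force: [0.4, 0.4, 0.3]
opening: 0.007
grip_force: 0.0
time_s: 2.1
position: [0.4556, -0.2076, 0.2037]
tool_rot: [0.727, 0.686, 0.0, 0.001]
wrist_force: [-0.1, -0.2, -0.6]
opening: 0.003
grip_force: 0.0
time_s: 2.4
position: [0.4518, -0.2042, 0.1287]
tool_rot: [0.726, 0.687, -0.002, -0.005]
wrist_force: [-0.3, -0.7, 0.5]
opening: 0.006
grip_force: 0.0
[ 0.45385867 -0.20513827  0.13143634] [ 0.23140842 -0.10342265  1.21417977] track -0.0925835798290805 -0.10765770898311067 [ 0.99845405 -0.05539204 -0.00460802] 0.0009913355783849219
```

View pics/s1.png

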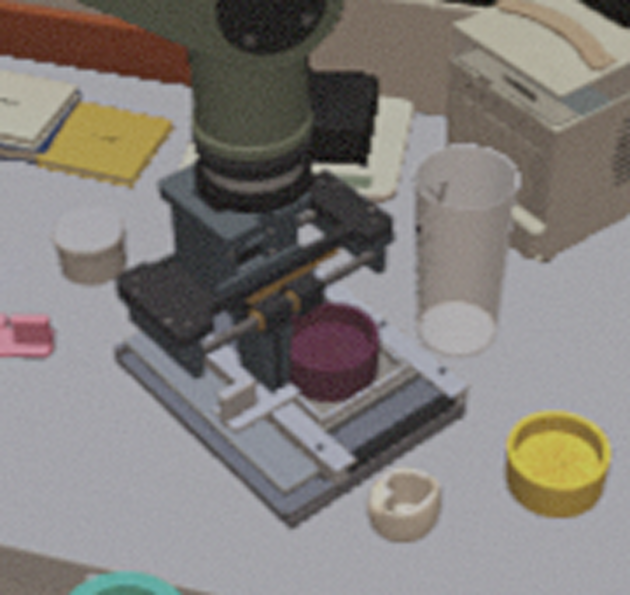

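The closed fingers' tips appear at (265,380) in the crop, hanging above the pad region. Before I descend, I'll check that pixel against the projection.

```bash
python3 - <<'E'
from h import *
d=np.load("scene0.npz");q=d["K"]@(d["R"]@np.array([.4539,-.2051,.1204])+d["t"]);q=q[:2]/q[2];print((q-[215,100])*3.5)
E
python3 -m crank '0 0 -0.7 0 1; 0 0 -1.4 0 1; 0 0 -1.9 0 1; 0 0 -1.9 0 1; 0 0 -1.9 0 1'
```

```text
[263.81891973 372.00863054]
time_s: 2.95
position: [0.4566, -0.2064, 0.0588]
tool_rot: [0.726, 0.687, 0.001, 0.002]
wrist_force: [0.5, -0.2, 0.5]
opening: 0.006
grip_force: 0.0
```

```bash
python3 -m crank '0 0 -0.2 0 1; 0 0 -0.4 0 1; 0 0 -0.5 0 1; 0 0 -0.5 0 1; 0 0 -0.5 0 1' && python3 -m crank '0 0 -0.06 0 1; 0 0 -0.12 0 1; 0 0 -0.15 0 1; 0 0 -0.15 0 1; 0 0 -0.15 0 1'
```

```text
time_s: 3.45
position: [0.4562, -0.2062, 0.0376]
tool_rot: [0.726, 0.687, 0.0, 0.001]
wrist_force: [2.1, -0.8, 4.5]
opening: 0.006
grip_force: 2.2
time_s: 3.95
position: [0.4563, -0.2063, 0.033]
tool_rot: [0.726, 0.687, 0.001, 0.002]
wrist_force: [-1.2, 0.2, 17.6]
opening: 0.004
grip_force: 8.8
```

The pad is on its hard end with 17.6 N at the wrist. Now I slide along the track's +y, watching the force.

```bash
python3 -m crank '0.01 0.15 0 0 1; 0.02 0.3 0 0 1; 0.03 0.45 0 0 1; 0.03 0.6 0 0 1; 0.04 0.75 0 0 1' && python3 -m crank '0.01 0.15 0 0 1; 0.02 0.3 0 0 1; 0.03 0.45 0 0 1; 0.03 0.6 0 0 1; 0.04 0.75 0 0 1'
```

```text
time_s: 4.45
position: [0.4594, -0.1794, 0.0332]
tool_rot: [0.725, 0.688, -0.0, 0.005]
wrist_force: [-0.8, -12.1, 12.8]
opening: 0.01
grip_force: 8.3
time_s: 4.95
position: [0.4613, -0.1493, 0.0332]
tool_rot: [0.725, 0.688, 0.0, 0.005]
wrist_force: [-0.8, -12.5, 13.2]
opening: 0.006
grip_force: 8.5
```

```bash
python3 -m crank '-0.01 0.15 0 0 1; -0.01 0.3 0 0 1; -0.01 0.45 0 0 1; 0 0.6 0 0 1; 0 0.75 0 0 1' && python3 -m crank '0.01 0.15 0 0 1; 0.02 0.3 0 0 1; 0.02 0.45 0 0 1; 0.03 0.6 0 0 1; 0.03 0.75 0 0 1'; python3 - <<'E'
from h import *
f,K,R,t=cam("scene"); cv2.imwrite("pics/s2.png",cv2.resize(f[100:270,215:395,::-1],None,fx=3.5,fy=3.5,interpolation=cv2.INTER_CUBIC))
o=ctrl.get_obs();p=np.array(o["position"])
d=(p-[.5523,-.1028,0])[:2];print(p,o["wrist_force"],"track",d@[.9984,-.0557],d@[.0557,.9984])
E
```

```text
time_s: 5.45
position: [0.4618, -0.1191, 0.0332]
tool_rot: [0.725, 0.688, 0.001, 0.005]
wrist_force: [1.5, -12.7, 13.8]
opening: 0.009
grip_force: 8.2
time_s: 5.95
position: [0.4629, -0.0889, 0.0332]
tool_rot: [0.725, 0.688, 0.001, 0.005]
wrist_force: [1.8, -13.9, 13.4]
opening: 0.001
grip_force: 8.6
[ 0.46284227 -0.08803722  0.03315074] [  1.93071676 -10.04651032  14.15143694] track -0.09013688598186144 0.009756366271073836
```

View pics/s2.png

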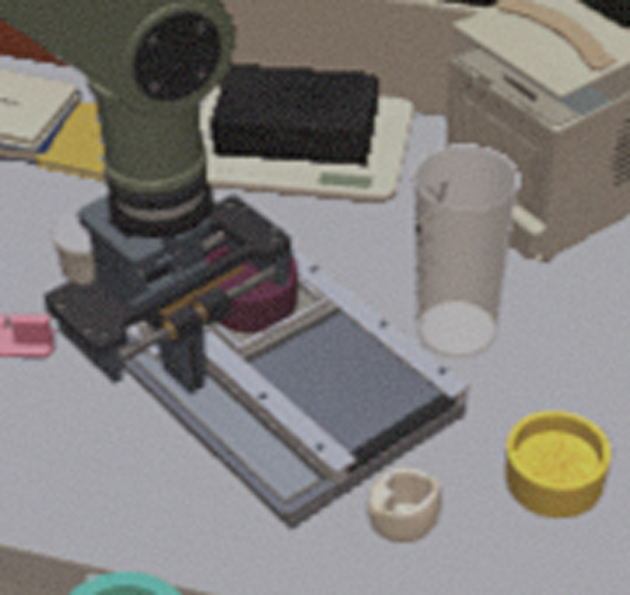

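The carrier, with its mould seated, has slid past the middle and now covers the stop. About 30 mm remains.

```bash
python3 -m crank '0.01 0.15 0 0 1; 0.02 0.3 0 0 1; 0.02 0.45 0 0 1; 0.03 0.6 0 0 1; 0.04 0.75 0 0 1' && python3 -m crank '0 0.05 0 0 1; 0 0.05 0 0 1; 0 0.05 0 0 1'; python3 - <<'E'
from h import *
f,K,R,t=cam("top")
o=ctrl.get_obs();p=np.array(o["position"])
d=(p-[.5523,-.1028,0])[:2];print(p,o["wrist_force"],"track",d@[.9984,-.0557],d@[.0557,.9984])
cv2.imwrite("pics/t3.png",cv2.resize(f[170:262,215:390,::-1],None,fx=4.5,fy=4.5,interpolation=cv2.INTER_CUBIC))
E
```

```text
time_s: 6.5
position: [0.4642, -0.0591, 0.0332]
tool_rot: [0.725, 0.689, 0.0, 0.005]
wrist_force: [-0.5, -30.4, 16.4]
opening: 0.002
grip_force: 18.2
time_s: 6.8
position: [0.4642, -0.059, 0.0332]
tool_rot: [0.725, 0.689, -0.001, 0.006]
wrist_force: [-0.2, -24.3, 14.5]
opening: 0.004
grip_force: 16.7
[ 0.46422114 -0.05902775  0.0331998 ] [  0.27197461 -24.63688835  14.5241364 ] track -0.09037605232960536 0.038796218936785684
```

View pics/t3.png

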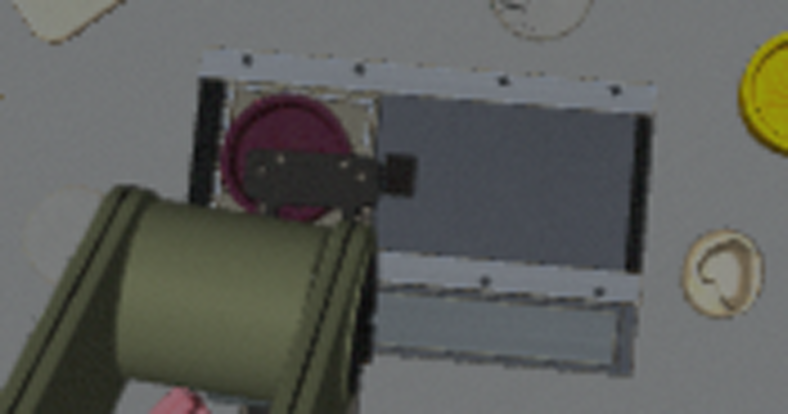

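The push force rose to 25–30 N with no further motion. The mould centre moved about 218 crop px, roughly 132 mm, to (287,158), so the carrier is at the rubber block at y ≈ 67 mm. I'll ease back a little, still pressing, and then lift.

```bash
python3 -m crank '0 -0.1 0 0 1; -0.01 -0.2 0 0 1; -0.02 -0.35 0 0 1; -0.02 -0.45 0 0 1; -0.02 -0.45 0 0 1' && python3 -m crank '0 0 0.15 0 1; 0 0 0.3 0 1; 0 0 0.6 0 1; 0 0 1.2 0 1; 0 0 2 0 1' && python3 -m crank '0 0 1 0 1; 0 0 2 0 1; -0.5 -1 2.2 0 1; -1 -2 2.2 0 1; -1.3 -3 2.2 0 1' && python3 -m crank '-0.3 -1 0 0 1; -0.4 -2 0 0 1; -0.4 -3 0 0 1; -0.4 -3 0 0 1; -0.4 -3 0 0 1'; python3 - <<'E'
from h import *
f,K,R,t=cam("top")
cv2.imwrite("pics/t4.png",cv2.resize(f[170:262,215:390,::-1],None,fx=4.5,fy=4.5,interpolation=cv2.INTER_CUBIC))
f,K,R,t=cam("scene"); cv2.imwrite("pics/s4.png",cv2.resize(f[150:260,225:375,::-1],None,fx=5,fy=5,interpolation=cv2.INTER_CUBIC))
E
```

```text
time_s: 7.35
position: [0.4621, -0.0698, 0.0331]
tool_rot: [0.728, 0.686, 0.003, 0.0]
wrist_force: [1.2, 12.4, 20.0]
opening: 0.005
grip_force: 10.0
time_s: 7.85
position: [0.4576, -0.0715, 0.1099]
tool_rot: [0.726, 0.687, -0.002, -0.003]
wrist_force: [0.5, 0.4, -0.1]
opening: 0.004
grip_force: 0.0
time_s: 8.35
position: [0.4058, -0.1921, 0.1987]
tool_rot: [0.726, 0.688, -0.001, -0.001]
wrist_force: [0.5, -0.4, 0.1]
opening: 0.009
grip_force: 0.0
time_s: 8.85
position: [0.391, -0.3114, 0.1978]
tool_rot: [0.727, 0.687, -0.0, -0.002]
wrist_force: [0.1, 0.1, -0.5]
opening: 0.004
grip_force: 0.0
```

View pics/t4.png

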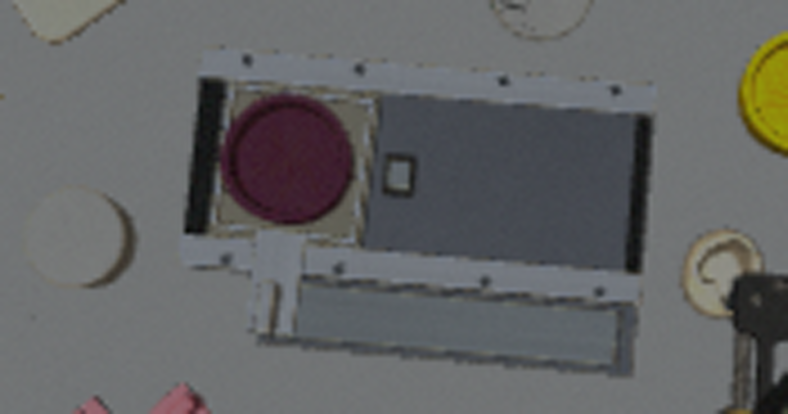

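View pics/s4.png

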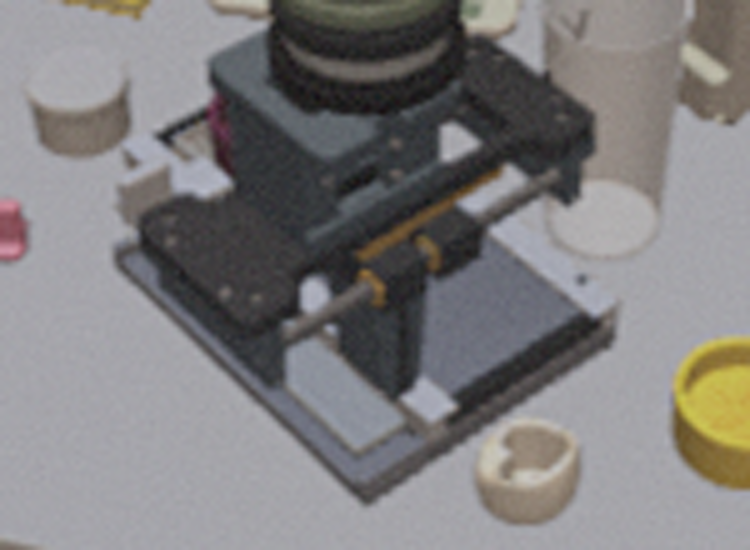

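The carrier is in the end bay with the mould seated at (287,158). The stop pin is at (400,174), looking exactly as it did at the start when it was up. The tin, heart mould and tumbler have not moved, and the gripper is clear.

```bash
python3 -c "
from workcell import ctrl
print(ctrl.job_done())"
```

```text
the job is handed in; nothing more can be done
None
```

The job is handed in: the carrier is in the end bay against the rubber block with its mould seated, the stop has sprung up behind it, and the tin, tumbler and heart mould were left where they stood.

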